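# Close the bench drain port with its cam-arm coupling

## Task

Close the bonding bench's tank port: take the blue blind coupling by its stub, push it fully home on the grooved adaptor with the blue collar before letting go, with both its brass cam arms still up. Then swing the two cam arms down as far as they go, one after the other. Leave the orange spare coupling where it stands.

Things in the scene. Friction and masses are not known exactly. Their poses are not given: they have to be found in the camera images.
- coupling: Blind camlock coupling, upright, 0.5 kg: aluminium cup, mouth down, blue band, blue round stub on top to hold it by, two brass cam arms. Origin: centre of the mouth (underside), z up. Cup 42 mm high, 62 mm across (72 in the lowest 12 mm), bore 48 mm, 38 mm deep. Stub 32 mm in diameter, 42 to 82 mm above the origin. Cam arms stick out along its +y (cam_a) and -y (cam_b).
- cam_a (a joint): Cam arm on the coupling's +y side, a flat bar 18 x 6 mm; pivot at y = 34 mm, 30 mm above the coupling's origin; reaches 90 mm. 0 rad = level, positive = down; stops -0.45 and 0.85. Starts raised, -0.35 to -0.1. Stays where left (0.05 N m): shut fingertips pushed straight down on it 80 mm from the coupling's axis (2 N) take it to its stop, where they stand 40 to 50 mm below the pivot.
- cam_b (a joint): The same for the cam arm on the coupling's -y side: pivot at y = -34 mm, 30 mm above the coupling's origin.
- adaptor: Fixed bench fitting, upright: white base plate 110 x 110 x 12 mm, steel pipe, blue collar 76 mm across with its top 70 mm above the origin, and on it the grooved steel spigot, 44.4 mm in diameter, nose tapered to 26 mm, top at 104 mm. Origin: centre of the underside; z up. Fully home, the coupling's mouth rests on the collar (its origin 70 mm above this one); any yaw will do.
- spare: Spare coupling of the same shape and size but with an orange band and stub, arms out; origin as for the coupling. Not to be used or moved.
Things that resemble listed ones, but are neither listed nor needed, are in the scene too. What is shaped like the adaptor but green is not meant.

How it is judged:
On the way, in this order (a step that is already met when the one before it is completed fails the run):
1. the coupling is home on the adaptor (within 12 mm sideways and 10 mm in height, upright within 11 degrees), still held by the fingers, both arms up (horizontal distance between coupling and adaptor below 0.012 m and z of coupling in the frame of adaptor between 0.06 and 0.08 m and angle between coupling's own z axis and vertical below 0.2 rad and value of joint each of cam_a, cam_b below 0.4 rad and contact force between coupling and the fingers above 0.5 N), for 0.1 s.
2. one cam arm is down (past 0.62 rad), the other not yet (under 0.4 rad), the coupling still home (horizontal distance between coupling and adaptor below 0.012 m and z of coupling in the frame of adaptor between 0.06 and 0.08 m and angle between coupling's own z axis and vertical below 0.2 rad and ((value of joint cam_a above 0.62 rad and value of joint cam_b below 0.4 rad) or (value of joint cam_b above 0.62 rad and value of joint cam_a below 0.4 rad))), for 0.2 s.
At the end, for the whole second after the job is handed in: The blue coupling sits at rest on the adaptor, its origin within 12 mm sideways and 10 mm in height of the home position (70 mm above the adaptor's origin), upright within 0.2 rad (11 degrees), and both cam arms are down past 0.62 rad (stop at 0.85) (horizontal distance between coupling and adaptor below 0.012 m and z of coupling in the frame of adaptor between 0.06 and 0.08 m and angle between coupling's own z axis and vertical below 0.2 rad and value of joint each of cam_a, cam_b above 0.62 rad and linear speed of coupling below 0.02 m/s); the robot touches nothing.
It fails at once if the orange spare coupling is moved by more than 30 mm or tipped over (distance of spare from where it was at the start of the episode above 0.03 m or angle between spare's own z axis and vertical above 0.35 rad).
It also fails if it takes over 64 s, if anything falls off the work surface, if the arm or the gripper's body presses on something with over 40 N, if the wrist force passes 120 N, or if a joint passes its speed limit or range.

## Robot

A 7-joint arm with a two-finger parallel gripper is mounted at the origin on the work surface. World frame = base frame: x ahead of the robot, y to its left, z up, the work surface at z = 0. Lengths are in m, angles in rad, forces in N, time in s.
With the tool pointing down it reaches from about 0.425 to 0.875 m from the base axis. Payload 4.7 kg.
Tool frame: the origin (TCP) lies midway between the tips of the shut fingers; the grasp point (between the pads) lies bot.grasp_offset behind it (bot.grasp_offset is the distance from the TCP to the grasp point, in m); z points along the fingers, y is the line along which they close (so a half turn about z gives the same grasp; the last joint's range is limited). The gripper opens to 87 mm and grips with 3 to 60 N. Pads are 19 mm wide; open, the fingers measure 117 mm over their backs; the gripper's body (75 mm by 190 mm) begins 51 mm behind the grasp point.
Start: joints at [-1.093, 0.321, -0.07, 1.45, 0.023, 1.371, -0.057], TCP at [0.291, 0.581, 0.223] pointing down, gripper open.
Joint ranges: [-2.86, 2.86], [-0.3, 2.09], [-1.38, 1.24], [0.06, 2.45], [-1.56, 4.7], [0.09, 2.05], [-2.69, 2.69]. Speed limits (rad/s): [2.57, 2.57, 3.14, 3.14, 3.14, 3.14, 3.14].

## Interface

Orientations are given as a rotation vector (axis times angle).
In Python, from bench import bot, viewer, job gives the robot as it stands. The module is installed in compiled form; this text tells all that it offers.
- The arm moves only by the tool jog_arm, never from a script. Its argument "deltas" is a list of rows, each an object with "travel": the shift along the tool's x, y, z in cm, a list of three; "turn": the turn about the tool's z in rad; "hand": the finger opening in cm, from 0 to 8.7. In form: [{"travel": [tx, ty, tz], "turn": turn, "hand": hand}, ...]. A call has 1 to 20 rows; each row shifts and turns the commanded pose from where the row before left it, along the tool's axes as they then stand; what a row does not reach is not made up. A row lasts 1/10 s, in which the tool goes at most 50 mm and 8.59 degrees, less where a joint would pass 70% of its speed; a pose out of reach is approached as far as the arm can. A call is refused whole if a number of a shift passes 5 or a number of a turn 0.15, either way. A call with a gripper value outside its range is refused whole. The fingers move at their own pace and stop on an object; "grip_force" is the grip in N (left out, the last holds). Time passes only in rows, so rows that do not move let the fingers close. It gives the time, the measured TCP pose, the force, the opening and the grip force at its end, in the units of the state.
- bot.get_state(): the state, without advancing time (a new reading comes with each control period).
- viewer.snapshot(name): name is "side" or "top"; returns (picture, depth): 384x512x3 uint8, red, green, blue; 384x512 float32, m along the optical axis (not along the pixel's ray), 0 where there is no reading.
- viewer.camera_info(name): a dict with "K" (3x3 intrinsics, pixels), "pose" (4x4, takes a point from camera to world coordinates). Camera axes: x right, y down, z forward; pixel columns grow to the right and rows downward; lengths in m; the calibration is good to about 2 mm. A picture is of the moment at which its call begins. camera_info takes no time and is no camera call.
- job.finish_job(): hands the job in; it is judged then, once.
The state is a dict: "time_s": time; "qpos": joint angles; "qvel": joint speeds; "joint_torque": joint torques, N m; "ee_pos": TCP position; "eef_rot": TCP orientation; "force": force on the tool from outside, world axes, zero at the start; "ft_torque": the same for the moment, N m; "gripper_width": opening from 0.0 (shut) to 1.0 (fully open); "finger_force": force on a finger pad.
Only numpy, scipy, OpenCV 4.12 (cv2) and the standard library are available. Lean on these libraries where they do the work, as an engineer would, in place of code of your own. Each camera call takes 0.05 s, during which the arm holds its last target. There are 200 camera calls.

## Working session

There is one attempt and no reset: what is moved stays moved. The work goes in short steps, Python scripts to look and compute and a tool call to move; the robot and the scene stay as the last step left them, time stands still between calls to the robot, and variables do not carry over. Pictures are saved under pics/ and viewed, at most 10 in all, crops included, and the job is handed in when it is done.

Besides the shell and the picture viewer there is one more tool, called as name(argument=value, ...) on one line, values as JSON. jog_arm: Moves the arm, as the interface text tells. Its arguments: {"type":"object","properties":{"deltas":{"type":"array"},"grip_force":{"type":"number"}},"required":["deltas"]}

```bash
mkdir -p pics; cat > h.py <<'E'
import numpy as np, cv2
from bench import bot, viewer, job
def snap(n):
    im,d=viewer.snapshot(n); return im,d
def world(n,d):
    c=viewer.camera_info(n); K=c["K"]; P=c["pose"]
    v,u=np.mgrid[:384,:512]
    p=np.stack([(u-K[0][2])/K[0][0]*d,(v-K[1][2])/K[1][1]*d,d],-1)
    return p@np.array(P)[:3,:3].T+np.array(P)[:3,3]
E
python3 - <<'E'
from h import *
for n in("top","side"):
    im,d=snap(n); np.savez(f"pics/{n}0.npz",im=im,d=d); cv2.imwrite(f"pics/{n}0.png",im[...,::-1])
    print(n,np.round(viewer.camera_info(n)["pose"],3),viewer.camera_info(n)["K"])
s=bot.get_state(); print(s["ee_pos"],s["eef_rot"],s["gripper_width"],bot.grasp_offset,s["time_s"])
E
```

```text
top [[-0.012 -0.986  0.168  0.302]
 [-1.     0.011 -0.006  0.007]
 [ 0.004 -0.169 -0.986  1.054]
 [ 0.     0.     0.     1.   ]] [[384.68481622   0.         244.946529  ]
 [  0.         384.68481622 188.70424179]
 [  0.           0.           1.        ]]
side [[ 0.726 -0.524  0.445 -0.035]
 [-0.688 -0.537  0.489 -0.534]
 [-0.018 -0.661 -0.75   0.914]
 [ 0.     0.     0.     1.   ]] [[398.07100187   0.         252.73769768]
 [  0.         398.07100187 184.60292432]
 [  0.           0.           1.        ]]
[0.29058465 0.58086546 0.22156972] [-7.21879795e-01 -3.05721672e+00  2.69880583e-03] 0.9998849893359197 0.0187 0.1
```

View pics/top0.png

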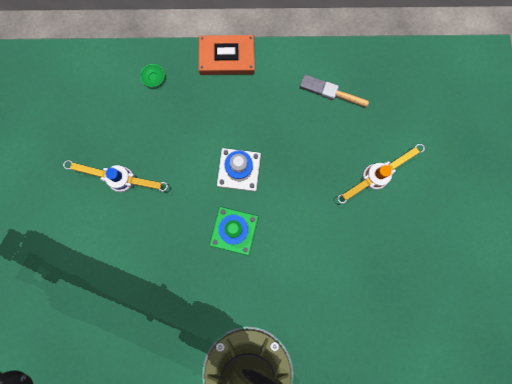

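View pics/side0.png

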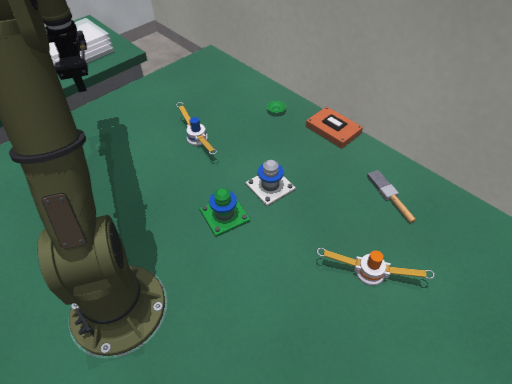

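Top view: the blue coupling is at (118,177), with its stub at (112,174). The blue-collared adaptors are the white-plate steel one at (239,165) and the green one at (234,230). The orange spare is at (380,175). The white/steel one fits the description. I'll measure it and confirm it in an enlarged crop.

```bash
python3 - <<'E'
from h import *
z=np.load("pics/top0.npz"); im=z["im"];d=z["d"]; W=world("top",d)
S=np.load("pics/side0.npz"); WS=world("side",S["d"])
hs=lambda i:cv2.cvtColor(i,cv2.COLOR_RGB2HSV)
def rep(n,m,W):
    p=W[m]; 
    print(n,len(p),"mean",p.mean(0).round(4),"min",p.min(0).round(3),"max",p.max(0).round(3))
for nm,im_,W_,boxes in(("top",im,W,dict(coup=(85,150,150,210),ad=(205,140,270,195))),("side",S["im"],WS,dict(coup=(175,105,225,155),ad=(245,150,300,205)))):
    H=hs(im_); v,u=np.mgrid[:384,:512]
    for k,(a,b,c,e) in boxes.items():
        box=(u>a)&(u<c)&(v>b)&(v<e)&(W_[...,2]>.004)
        blue=box&(abs(H[...,0].astype(int)-110)<14)&(H[...,1]>150)
        rep(nm+k+" blue",blue,W_)
        zt=W_[...,2]
        hi=np.percentile(zt[box],99.5); 
        circ=box&(zt>hi-.004)
        rep("  topface",circ,W_)
        p=W_[circ]; (c2,r)=cv2.minEnclosingCircle(p[:,:2].astype(np.float32)); print("   circ",np.round(c2,4),round(r,4))
        if k=="ad":
            cm=blue&(abs(zt-.07)<.004); p=W_[cm]; 
            if len(p)>5: (c2,r)=cv2.minEnclosingCircle(p[:,:2].astype(np.float32)); print("   collar circ",np.round(c2,4),round(r,4))
            m=box&(abs(zt-.012)<.004)&(H[...,1]<60)
            pp=W_[m][:,:2].astype(np.float32); print("   plate",cv2.minAreaRect(pp*1000))
    # brass arms
    br=(u>(50 if nm=="top" else 165))&(u<(180 if nm=="top" else 225))&(v>(140 if nm=="top" else 95))&(v<(215 if nm=="top" else 160))&(H[...,0]>12)&(H[...,0]<30)&(H[...,1]>130)&(W_[...,2]>.02)
    p=W_[br]; l=cv2.fitLine(p[:,:2].astype(np.float32),cv2.DIST_L2,0,.001,.001).ravel(); print(nm,"arms",len(p),l,np.arctan2(l[1],l[0]),p[:,2].min(),p[:,2].max(), p[p[:,1].argmin()],p[p[:,1].argmax()])
c=np.hstack([cv2.resize(im[y:y+60,x:x+60],(390,390),interpolation=cv2.INTER_CUBIC) for x,y in((88,145),(208,140))])
cv2.imwrite("pics/crop0.png",c[...,::-1])
E
```

```text
topcoup blue 149 mean [0.5106 0.3417 0.076 ] min [0.487 0.327 0.022] max [0.526 0.359 0.087]
  topface 16 mean [0.3021 0.0066 1.0541] min [0.302 0.007 1.054] max [0.302 0.007 1.054]
   circ [0.3021 0.0066] 0.0001
topad blue 339 mean [0.5296 0.0169 0.0781] min [ 0.302 -0.02   0.012] max [0.574 0.052 1.054]
  topface 15 mean [0.3021 0.0066 1.0541] min [0.302 0.007 1.054] max [0.302 0.007 1.054]
   circ [0.3021 0.0066] 0.0001
   collar circ [0.5366 0.0172] 0.038
   plate ((536.689697265625, 18.577392578125), (109.25358581542969, 110.34770965576172), 82.34366607666016)
top arms 445 [0.22766921 0.97373855 0.5139309  0.3492959 ] 1.341113 0.03089608263061261 0.06268320329728971 [0.49201723 0.22607615 0.04747782] [0.53496889 0.46144794 0.06120174]
sidecoup blue 119 mean [0.5065 0.3327 0.0773] min [-0.035 -0.534  0.004] max [0.584 0.448 0.914]
  topface 14 mean [-0.035  -0.5344  0.9136] min [-0.035 -0.534  0.914] max [-0.035 -0.534  0.914]
   circ [-0.035  -0.5344] 0.0001
sidead blue 220 mean [0.5262 0.0079 0.0712] min [ 0.499 -0.02   0.063] max [0.573 0.055 0.076]
  topface 8 mean [-0.035  -0.5344  0.9136] min [-0.035 -0.534  0.914] max [-0.035 -0.534  0.914]
   circ [-0.035  -0.5344] 0.0001
   collar circ [0.5358 0.0168] 0.0385
   plate ((536.0392456054688, 15.782318115234375), (108.98240661621094, 111.01106262207031), 81.19256591796875)
side arms 171 [0.4266665  0.90440905 0.5061616  0.33340836] 1.1299926 0.0343101582164862 0.9136481126382953 [-0.03502306 -0.53439815  0.91364811] [0.54172979 0.46446544 0.05960037]
```

View pics/crop0.png

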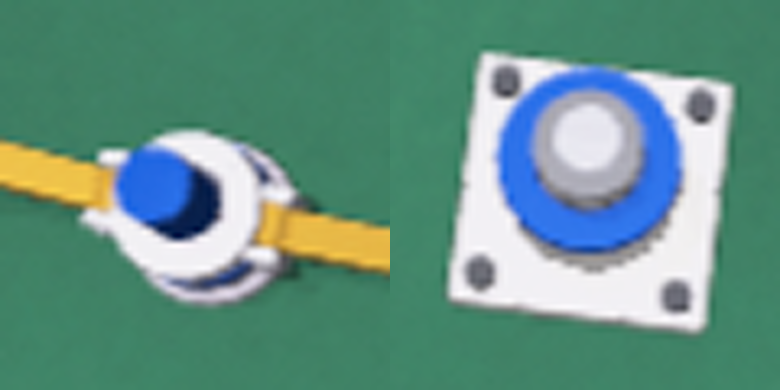

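The crop confirms it: blue stub and band on the left, and white plate, blue collar and steel spigot on the right. The adaptor is at (0.536, 0.017); plate 110 mm and collar 76 mm both check. Next I'll get the coupling centre, leaving out the zero-depth pixels.

```bash
cat >> h.py <<'E'
def circ(p): c,r=cv2.minEnclosingCircle(p[:,:2].astype(np.float32)); return np.round(c,4),round(r,4),len(p)
E
python3 - <<'E'
from h import *
v,u=np.mgrid[:384,:512]
for nm,bx in(("top",(95,150,145,205)),("side",(180,110,212,148))):
    z=np.load(f"pics/{nm}0.npz"); W=world(nm,z["d"]); H=cv2.cvtColor(z["im"],cv2.COLOR_RGB2HSV)
    b=(u>bx[0])&(u<bx[2])&(v>bx[1])&(v<bx[3])&(z["d"]>.1)
    blue=b&(abs(H[...,0].astype(int)-112)<14)&(H[...,1]>150)
    Z=W[...,2]
    print(nm,"stubtop",circ(W[blue&(abs(Z-.082)<.004)]),"zmed",np.median(Z[blue&(Z>.075)]))
    print("cup top",circ(W[b&(abs(Z-.042)<.003)&(H[...,1]<70)]))
    br=(abs(W[...,0]-.51)<.06)&(abs(W[...,1]-.345)<.15)&(H[...,0]>12)&(H[...,0]<30)&(H[...,1]>130)&(Z>.02)&(Z<.2)
    p=W[br]; l=cv2.fitLine(p[:,:2].astype(np.float32),cv2.DIST_L2,0,.001,.001).ravel(); print("arms",l,np.arctan2(l[1],l[0]))
from scipy.spatial.transform import Rotation as R
print(R.from_rotvec(bot.get_state()["eef_rot"]).as_matrix().round(3))
E
```

```text
top stubtop (array([0.5132, 0.345 ]), 0.0148, 100) zmed 0.08208748989980896
cup top (array([0.5133, 0.3463]), 0.0405, 236)
arms [0.22766921 0.97373855 0.5139309  0.3492959 ] 1.341113
side stubtop (array([0.5147, 0.3458]), 0.0174, 42) zmed 0.08370415692158073
cup top (array([0.5131, 0.342 ]), 0.0392, 87)
arms [0.22411035 0.9745638  0.5125661  0.34367827] 1.3447663
[[-0.894  0.447 -0.001]
 [ 0.447  0.894 -0.002]
 [-0.    -0.002 -1.   ]]
```

jog_arm(deltas=[{"travel": [-2.77, -1.0, 0], "turn": 0, "hand": 8}, {"travel": [-2.77, -1.0, 0], "turn": 0, "hand": 8}, {"travel": [-2.77, -1.0, 0], "turn": 0, "hand": 8}, {"travel": [-2.77, -1.0, 0], "turn": 0, "hand": 8}, {"travel": [-2.77, -1.0, 0], "turn": 0, "hand": 8}, {"travel": [-2.77, -1.0, 0], "turn": 0, "hand": 8}, {"travel": [-2.77, -1.0, 0], "turn": 0, "hand": 8}, {"travel": [-2.77, -1.0, 0], "turn": 0, "hand": 8}, {"travel": [-2.77, -1.0, 0], "turn": 0, "hand": 8}, {"travel": [-2.77, -1.0, 0], "turn": 0, "hand": 8}, {"travel": [-2.77, -1.0, 0], "turn": 0, "hand": 8}, {"travel": [0, 0, 0], "turn": 0.148, "hand": 8}, {"travel": [0, 0, 0], "turn": 0.148, "hand": 8}, {"travel": [0, 0, 0], "turn": 0.148, "hand": 8}, {"travel": [0, 0, 0], "turn": 0.148, "hand": 8}, {"travel": [0, 0, 0], "turn": 0.148, "hand": 8}, {"travel": [0, 0, 0], "turn": 0.148, "hand": 8}, {"travel": [0, 0, 0], "turn": 0.148, "hand": 8}, {"travel": [0, 0, 0], "turn": 0.148, "hand": 8}, {"travel": [0, 0, 0], "turn": 0.148, "hand": 8}], grip_force=30)

```text
time_s: 2.1
ee_pos: [0.5138, 0.3465, 0.222]
eef_rot: [-2.463, -1.951, 0.002]
force: [-0.8, 0.4, -0.5]
gripper_width: 0.92
finger_force: 0.0
```

```bash
cat >> h.py <<'E'
from scipy.spatial.transform import Rotation as R
def go(x,y,z,ang=None):
    "tool-frame shift in cm (before turning) and turn so that tool y lies along ang (mod pi)"
    s=bot.get_state(); M=R.from_rotvec(s["eef_rot"]).as_matrix(); p=np.array(s["ee_pos"])
    print("t",s["time_s"],"tcp",p.round(4),"F",np.round(s["force"],1),"w",round(s["gripper_width"],3),"ff",s["finger_force"])
    print("M",M.round(3).tolist(),"q",np.round(s["qpos"],2))
    print("shift cm",(M.T@(np.array([x,y,z])-p)*100).round(2))
    if ang is not None:
        a=np.arctan2(M[1,1],M[0,1]); print("turn",round(-((ang-a+np.pi/2)%np.pi-np.pi/2),3))
E
python3 -c "
from h import *
go(.5137,.3455,.050,1.343-np.pi/2)"
```

```text
t 2.1 tcp [0.5138 0.3465 0.222 ] F [-0.8  0.4 -0.5] w 0.92 ff 0.0
M [[0.229, 0.973, -0.001], [0.973, -0.229, -0.001], [-0.001, -0.001, -1.0]] q [-0.85  0.26  0.25  1.54 -0.07  1.35 -0.82]
shift cm [-0.08  0.02 17.2 ]
turn -0.003
```

jog_arm(deltas=[{"travel": [-0.1, 0, 2.5], "turn": 0, "hand": 8}, {"travel": [0, 0, 2.5], "turn": 0, "hand": 8}, {"travel": [0, 0, 2.5], "turn": 0, "hand": 8}, {"travel": [0, 0, 2.5], "turn": 0, "hand": 8}, {"travel": [0, 0, 2.0], "turn": 0, "hand": 8}, {"travel": [0, 0, 2.0], "turn": 0, "hand": 8}, {"travel": [0, 0, 1.7], "turn": 0, "hand": 8}, {"travel": [0, 0, 1.5], "turn": 0, "hand": 8}, {"travel": [0, 0, 0], "turn": 0, "hand": 8}, {"travel": [0, 0, 0], "turn": 0, "hand": 0}, {"travel": [0, 0, 0], "turn": 0, "hand": 0}, {"travel": [0, 0, 0], "turn": 0, "hand": 0}, {"travel": [0, 0, 0], "turn": 0, "hand": 0}, {"travel": [0, 0, 0], "turn": 0, "hand": 0}, {"travel": [0, 0, 0], "turn": 0, "hand": 0}, {"travel": [0, 0, 0], "turn": 0, "hand": 0}, {"travel": [0, 0, 0], "turn": 0, "hand": 0}], grip_force=30)

```text
time_s: 3.8
ee_pos: [0.5136, 0.3458, 0.0506]
eef_rot: [-2.456, -1.958, 0.0]
force: [-1.6, 1.0, 1.5]
gripper_width: 0.357
finger_force: 30.0
```

```bash
python3 -c "
from h import *
go(.5137,.3455,.22)
im,d=snap('top'); cv2.imwrite('pics/g.png',cv2.resize(im[130:230,40:200],(640,400))[...,::-1])"
```

```text
t 3.8 tcp [0.5136 0.3458 0.0506] F [-1.6  1.   1.5] w 0.357 ff 29.997945330105722
M [[0.223, 0.975, -0.0], [0.975, -0.223, 0.0], [-0.0, -0.0, -1.0]] q [-0.83  0.4   0.24  1.73 -0.11  1.03 -0.78]
shift cm [-3.000e-02  1.000e-02 -1.694e+01]
```

View pics/g.png

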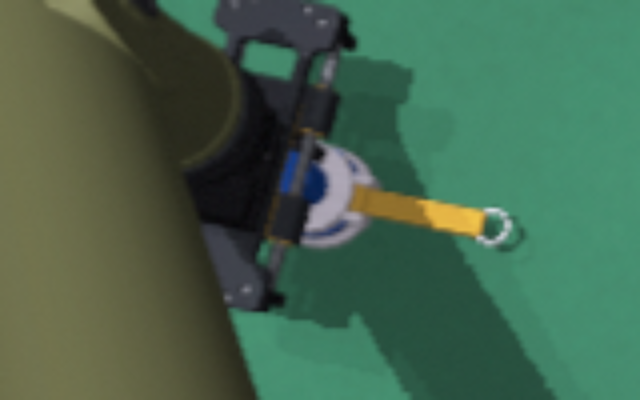

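The stub at crop pixel (310,180) is between the fingers; the opening of 31 mm matches the 32 mm stub. Now lift and carry.

jog_arm(deltas=[{"travel": [0, 0, -1.5], "turn": 0, "hand": 0}, {"travel": [0, 0, -2.5], "turn": 0, "hand": 0}, {"travel": [0, 0, -3], "turn": 0, "hand": 0}, {"travel": [0, 0, -3], "turn": 0, "hand": 0}, {"travel": [0, 0, -3], "turn": 0, "hand": 0}, {"travel": [0, 0, -2], "turn": 0, "hand": 0}, {"travel": [-1.6, 0.4, 0], "turn": 0, "hand": 0}, {"travel": [-2.5, 0.8, 0], "turn": 0, "hand": 0}, {"travel": [-3, 0.9, 0], "turn": 0, "hand": 0}, {"travel": [-3, 0.9, 0], "turn": 0, "hand": 0}, {"travel": [-3, 0.9, 0], "turn": 0, "hand": 0}, {"travel": [-3, 0.9, 0], "turn": 0, "hand": 0}, {"travel": [-3, 0.9, 0], "turn": 0, "hand": 0}, {"travel": [-3, 0.9, 0], "turn": 0, "hand": 0}, {"travel": [-3, 0.9, 0], "turn": 0, "hand": 0}, {"travel": [-3, 0.9, 0], "turn": 0, "hand": 0}, {"travel": [-2, 0.6, 0], "turn": -0.07, "hand": 0}, {"travel": [-1.5, 0.5, 0], "turn": -0.08, "hand": 0}, {"travel": [0, 0, 0], "turn": -0.08, "hand": 0}, {"travel": [0, 0, 0], "turn": 0, "hand": 0}], grip_force=40)

```text
time_s: 5.85
ee_pos: [0.5353, 0.0144, 0.1989]
eef_rot: [-2.217, -2.223, 0.004]
force: [-0.4, 0.6, -5.0]
gripper_width: 0.359
finger_force: 40.0
```

```bash
python3 - <<'E'
from h import *
go(.5362,.0170,.19,0)
im,d=snap('side'); W=world('side',d); np.savez('pics/s1.npz',im=im,d=d)
cv2.imwrite('pics/s1.png',cv2.resize(im[40:240,170:370],(600,600))[...,::-1])
E
```

```text
t 5.85 tcp [0.5353 0.0144 0.1989] F [-0.4  0.6 -5. ] w 0.359 ff 39.997368743643165
M [[-0.002, 1.0, -0.003], [1.0, 0.002, -0.001], [-0.001, -0.003, -1.0]] q [-0.51  0.09  0.46  1.78 -0.04  1.28 -0.03]
shift cm [0.26 0.09 0.89]
turn 0.002
```

View pics/s1.png

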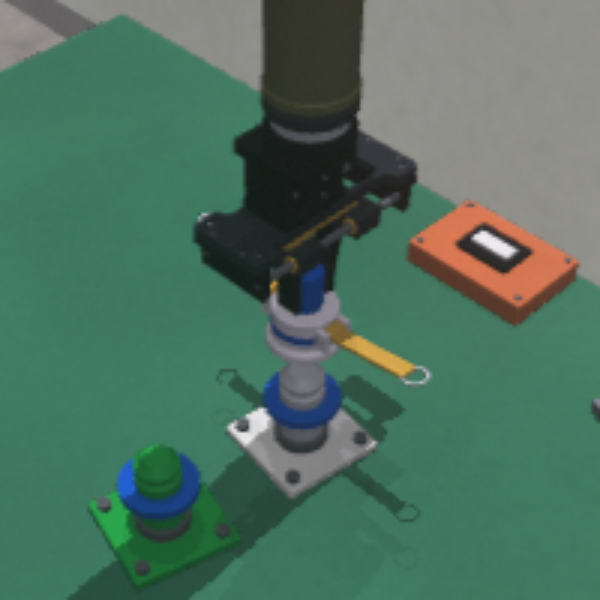

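The picture shows the cup at (303,325) hanging upright above the white/steel adaptor at (303,395). I'll fit the cup's axis from depth before lowering.

```bash
python3 - <<'E'
from h import *
from scipy.optimize import least_squares
z=np.load('pics/s1.npz'); d=z['d']; W=world('side',d); H=cv2.cvtColor(z['im'],cv2.COLOR_RGB2HSV)
near=(np.hypot(W[...,0]-.536,W[...,1]-.017)<.043)&(d>.1)
brass=(H[...,0]>12)&(H[...,0]<30)&(H[...,1]>110)
def fit(lo,hi,r):
    p=W[near&~brass&(W[...,2]>lo)&(W[...,2]<hi)]
    f=least_squares(lambda c:np.hypot(p[:,0]-c[0],p[:,1]-c[1])-r,[.536,.017],loss='soft_l1',f_scale=.001)
    print(lo,hi,len(p),f.x.round(4),np.abs(f.fun).mean().round(4))
for a in((.163,.173,.031),(.173,.186,.031),(.149,.158,.036),(.06,.068,.038),(.085,.092,.0222),(.195,.23,.016)): fit(*a)
p=W[near]; print(np.histogram(p[:,2],np.arange(0,.24,.01)))
E
```

```text
0.163 0.173 50 [0.5349 0.016 ] 0.0015
0.173 0.186 75 [0.5352 0.0145] 0.0026
0.149 0.158 42 [0.5362 0.015 ] 0.0011
0.06 0.068 37 [0.5383 0.0188] 0.0009
0.085 0.092 9 [0.541  0.0197] 0.0014
0.195 0.23 171 [0.5311 0.015 ] 0.0044
(array([  2, 229,  71,  28,  12,   0,  57, 211,  43,  49,  91,   0,   0,
         0,   0,  62,  74,  55,  99, 166,  49,  54,  49]), array([0.  , 0.01, 0.02, 0.03, 0.04, 0.05, 0.06, 0.07, 0.08, 0.09, 0.1 ,
       0.11, 0.12, 0.13, 0.14, 0.15, 0.16, 0.17, 0.18, 0.19, 0.2 , 0.21,
       0.22, 0.23]))
```

jog_arm(deltas=[{"travel": [0.24, 0.1, 1], "turn": 0, "hand": 0}, {"travel": [0, 0, 1], "turn": 0, "hand": 0}, {"travel": [0, 0, 1], "turn": 0, "hand": 0}, {"travel": [0, 0, 1], "turn": 0, "hand": 0}, {"travel": [0, 0, 0.8], "turn": 0, "hand": 0}, {"travel": [0, 0, 0.6], "turn": 0, "hand": 0}, {"travel": [0, 0, 0], "turn": 0, "hand": 0}])

```text
time_s: 6.6
ee_pos: [0.5374, 0.0189, 0.1454]
eef_rot: [-2.215, -2.226, 0.003]
force: [-0.4, 0.3, -5.1]
gripper_width: 0.361
finger_force: 40.0
```

jog_arm(deltas=[{"travel": [-0.17, -0.08, 0.3], "turn": 0, "hand": 0}, {"travel": [0, 0, 0.3], "turn": 0, "hand": 0}, {"travel": [0, 0, 0.3], "turn": 0, "hand": 0}, {"travel": [0, 0, 0], "turn": 0, "hand": 0}])

```text
time_s: 7.0
ee_pos: [0.5371, 0.0173, 0.1372]
eef_rot: [-2.216, -2.227, 0.0]
force: [0.8, 0.2, -4.3]
gripper_width: 0.359
finger_force: 40.0
```

jog_arm(deltas=[{"travel": [0, 0, 0.3], "turn": 0, "hand": 0}, {"travel": [0, 0, 0.3], "turn": 0, "hand": 0}, {"travel": [0, 0, 0.3], "turn": 0, "hand": 0}, {"travel": [0, 0, 0], "turn": 0, "hand": 0}])

```text
time_s: 7.4
ee_pos: [0.5368, 0.0173, 0.128]
eef_rot: [-2.215, -2.227, 0.001]
force: [-0.0, -0.2, -6.2]
gripper_width: 0.356
finger_force: 40.0
```

jog_arm(deltas=[{"travel": [0, 0, 0.3], "turn": 0, "hand": 0}, {"travel": [0, 0, 0.3], "turn": 0, "hand": 0}, {"travel": [0, 0, 0.15], "turn": 0, "hand": 0}, {"travel": [0, 0, 0], "turn": 0, "hand": 0}, {"travel": [0, 0, 0], "turn": 0, "hand": 0}])

```text
time_s: 7.9
ee_pos: [0.5373, 0.0173, 0.1211]
eef_rot: [2.216, 2.227, 0.0]
force: [0.1, 0.3, -5.8]
gripper_width: 0.358
finger_force: 40.0
```

Nearly home with no contact force yet. I'll press gently until it seats.

jog_arm(deltas=[{"travel": [0, 0, 0.1], "turn": 0, "hand": 0}, {"travel": [0, 0, 0.1], "turn": 0, "hand": 0}, {"travel": [0, 0, 0], "turn": 0, "hand": 0}, {"travel": [0, 0, 0], "turn": 0, "hand": 0}])

```text
time_s: 8.3
ee_pos: [0.5376, 0.0174, 0.1206]
eef_rot: [-2.216, -2.227, -0.002]
force: [-4.1, 0.0, 4.4]
gripper_width: 0.36
finger_force: 40.0
```

```bash
python3 - <<'E'
from h import *
im,d=snap('side')
cv2.imwrite('pics/s2.png',cv2.resize(im[90:220,190:320],(600,600))[...,::-1])
go(.5365,.0172,.22,0)
E
```

```text
t 8.35 tcp [0.5375 0.0173 0.1206] F [-4.4  0.   5.3] w 0.356 ff 40.00123889185488
M [[-0.005, 1.0, 0.001], [1.0, 0.005, 0.001], [0.001, 0.001, -1.0]] q [-0.5   0.16  0.46  1.87 -0.08  1.12 -0.01]
shift cm [-0.   -0.1  -9.94]
turn 0.005
```

View pics/s2.png

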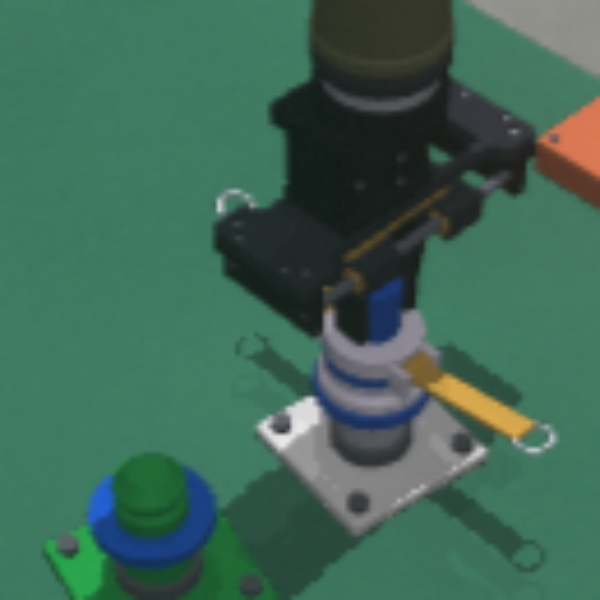

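The cup's rim sits on the blue collar at (370,400) with the arms up, so it's home. Release, rise, shut the fingers and move out to +y.

jog_arm(deltas=[{"travel": [0, 0, 0], "turn": 0, "hand": 6}, {"travel": [0, 0, 0], "turn": 0, "hand": 6}, {"travel": [0, 0, 0], "turn": 0, "hand": 6}, {"travel": [0, 0, 0], "turn": 0, "hand": 6}, {"travel": [0, 0, 0], "turn": 0, "hand": 6}, {"travel": [0, 0, -1], "turn": 0, "hand": 6}, {"travel": [0, 0, -2], "turn": 0, "hand": 6}, {"travel": [0, 0, -3], "turn": 0, "hand": 6}, {"travel": [0, 0, -3], "turn": 0, "hand": 6}, {"travel": [0, 0, -2], "turn": 0, "hand": 0}, {"travel": [2.0, -0.1, 0], "turn": 0, "hand": 0}, {"travel": [2.0, 0, 0], "turn": 0, "hand": 0}, {"travel": [2.0, 0, 0], "turn": 0, "hand": 0}, {"travel": [2.0, 0, 0], "turn": 0, "hand": 0}, {"travel": [0, 0, 0], "turn": 0, "hand": 0}, {"travel": [0, 0, 0], "turn": 0, "hand": 0}, {"travel": [0, 0, 0], "turn": 0, "hand": 0}, {"travel": [0, 0, 0], "turn": 0, "hand": 0}])

```text
time_s: 10.15
ee_pos: [0.5361, 0.0958, 0.2293]
eef_rot: [2.218, 2.224, 0.0]
force: [-0.2, 0.5, 0.3]
gripper_width: 0.022
finger_force: 0.0
```

```bash
python3 - <<'E'
from h import *
im,d=snap('top')
W=world('top',d); H=cv2.cvtColor(im,cv2.COLOR_RGB2HSV); Z=W[...,2]
n=(np.hypot(W[...,0]-.536,W[...,1]-.017)<.14)&(d>.1)
b=n&(H[...,0]>12)&(H[...,0]<30)&(H[...,1]>130)&(Z>.08)
p=W[b]; print(len(p),p.min(0),p.max(0)); l=cv2.fitLine(p[:,:2].astype(np.float32),2,0,.001,.001).ravel(); print(l)
s=n&(abs(Z-.152)<.004)&(abs(H[...,0].astype(int)-112)<14); print(s.sum(), circ(W[s]) if s.sum() else "")
go(.5365,.0972,.05,0)
E
```

```text
264 [ 0.40536778 -0.10338789  0.10163173] [0.5460699  0.05802737 0.63537717]
[ 0.0248834  -0.99969035  0.53642184 -0.05016433]
126 (array([0.5373, 0.0185]), 0.0157, 126)
t 10.2 tcp [0.536  0.096  0.2292] F [ 0.5 -0.4 -0.8] w 0.013 ff 0.0
M [[-0.003, 1.0, 0.0], [1.0, 0.003, -0.0], [-0.0, 0.0, -1.0]] q [-0.6   0.09  0.4   1.72 -0.04  1.34 -0.19]
shift cm [ 0.12  0.04 17.92]
turn 0.003
```

jog_arm(deltas=[{"travel": [0.15, 0, 2], "turn": 0, "hand": 0}, {"travel": [0, 0, 2], "turn": 0, "hand": 0}, {"travel": [0, 0, 2], "turn": 0, "hand": 0}, {"travel": [0, 0, 2], "turn": 0, "hand": 0}, {"travel": [0, 0, 1.5], "turn": 0, "hand": 0}, {"travel": [0, 0, 1], "turn": 0, "hand": 0}, {"travel": [0, 0, 1], "turn": 0, "hand": 0}, {"travel": [0, 0, 1], "turn": 0, "hand": 0}, {"travel": [0, 0, 1], "turn": 0, "hand": 0}, {"travel": [0, 0, 1], "turn": 0, "hand": 0}, {"travel": [0, 0, 1], "turn": 0, "hand": 0}, {"travel": [0, 0, 1], "turn": 0, "hand": 0}, {"travel": [0, 0, 0], "turn": 0, "hand": 0}])

```text
time_s: 11.5
ee_pos: [0.5351, 0.0991, 0.0627]
eef_rot: [-2.215, -2.226, 0.002]
force: [-0.7, 1.8, 2.1]
gripper_width: 0.002
finger_force: 0.9
```

Contact of about 2 N, as expected. Continue to the stop.

jog_arm(deltas=[{"travel": [0, 0, 0.3], "turn": 0, "hand": 0}, {"travel": [0, 0, 0.3], "turn": 0, "hand": 0}, {"travel": [0, 0, 0.2], "turn": 0, "hand": 0}, {"travel": [0, 0, 0], "turn": 0, "hand": 0}, {"travel": [0, 0, 0], "turn": 0, "hand": 0}])

```text
time_s: 12.0
ee_pos: [0.5362, 0.0991, 0.0564]
eef_rot: [2.216, 2.227, 0.002]
force: [-0.6, 1.7, 3.7]
gripper_width: 0.007
finger_force: 1.6
```

jog_arm(deltas=[{"travel": [0, 0, 0.2], "turn": 0, "hand": 0}, {"travel": [0, 0, 0.2], "turn": 0, "hand": 0}, {"travel": [0, 0, 0], "turn": 0, "hand": 0}])

```text
time_s: 12.3
ee_pos: [0.5359, 0.0989, 0.0518]
eef_rot: [2.216, 2.227, 0.0]
force: [0.2, 1.4, 2.8]
gripper_width: 0.007
finger_force: 1.5
```

jog_arm(deltas=[{"travel": [0, 0, 0.15], "turn": 0, "hand": 0}, {"travel": [0, 0, 0.15], "turn": 0, "hand": 0}, {"travel": [0, 0, 0], "turn": 0, "hand": 0}])

```text
time_s: 12.6
ee_pos: [0.5357, 0.0988, 0.0488]
eef_rot: [-2.216, -2.227, 0.0]
force: [0.5, 1.8, 3.7]
gripper_width: 0.004
finger_force: 1.4
```

```bash
python3 - <<'E'
from h import *
im,d=snap('side')
cv2.imwrite('pics/s3.png',cv2.resize(im[90:220,170:300],(600,600))[...,::-1])
go(.5365,.0172,.22,0)
E
```

```text
t 12.65 tcp [0.5358 0.0988 0.0489] F [0.2 1.6 2.6] w 0.004 ff 1.4206450891560962
M [[-0.005, 1.0, -0.0], [1.0, 0.005, 0.0], [0.0, -0.0, -1.0]] q [-0.57  0.26  0.39  1.92 -0.12  0.98 -0.13]
shift cm [ -8.16   0.03 -17.11]
turn 0.005
```

View pics/s3.png

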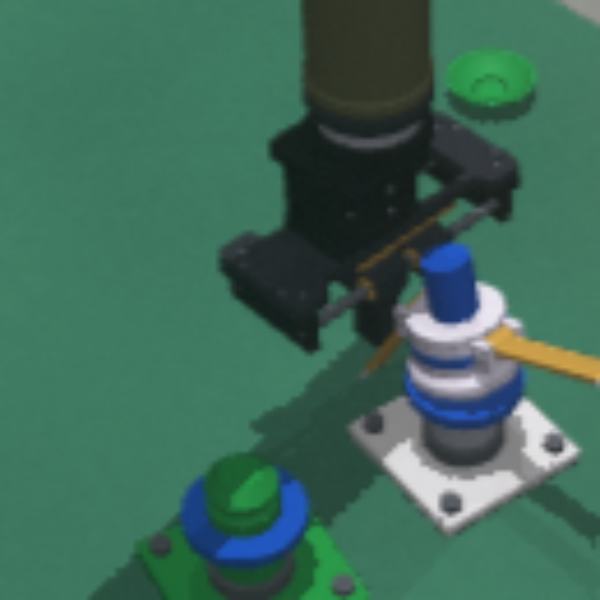

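The near arm at (390,340) is well down, the other is still up at (550,355), and the coupling is seated. I'll push a little more to feel for the stop.

jog_arm(deltas=[{"travel": [0, 0, 0.15], "turn": 0, "hand": 0}, {"travel": [0, 0, 0.15], "turn": 0, "hand": 0}, {"travel": [0, 0, 0], "turn": 0, "hand": 0}])

```text
time_s: 12.95
ee_pos: [0.5357, 0.0987, 0.0457]
eef_rot: [-2.216, -2.227, 0.001]
force: [-0.3, 1.5, 2.7]
gripper_width: 0.005
finger_force: 1.3
```

jog_arm(deltas=[{"travel": [0, 0, -2], "turn": 0, "hand": 0}, {"travel": [0, 0, -3], "turn": 0, "hand": 0}, {"travel": [0, 0, -3.5], "turn": 0, "hand": 0}, {"travel": [0, 0, -3.5], "turn": 0, "hand": 0}, {"travel": [0, 0, -3.5], "turn": 0, "hand": 0}, {"travel": [0, 0, -2], "turn": 0, "hand": 0}, {"travel": [-2, 0, 0], "turn": 0, "hand": 0}, {"travel": [-3, 0, 0], "turn": 0, "hand": 0}, {"travel": [-3, 0, 0], "turn": 0, "hand": 0}, {"travel": [-3, 0, 0], "turn": 0, "hand": 0}, {"travel": [-3, 0, 0], "turn": 0, "hand": 0}, {"travel": [-2, 0, 0], "turn": 0, "hand": 0}, {"travel": [0, 0, 0], "turn": 0, "hand": 0}])

```text
time_s: 14.25
ee_pos: [0.5356, -0.0659, 0.2205]
eef_rot: [2.223, 2.219, -0.004]
force: [-0.6, 0.6, 0.1]
gripper_width: 0.006
finger_force: 0.0
```

```bash
python3 - <<'E'
from h import *
for n in('top','side'):
    im,d=snap(n); W=world(n,d); H=cv2.cvtColor(im,cv2.COLOR_RGB2HSV); Z=W[...,2]
    nn=(abs(W[...,0]-.536)<.03)&(abs(W[...,1]-.017)<.14)&(d>.1)&(Z<.2)
    for sg in(1,-1):
        p=W[nn&(sg*(W[...,1]-.0178)>.036)&(H[...,0]>12)&(H[...,0]<30)&(H[...,1]>130)&(Z>.02)]
        if len(p)>8:
            l=cv2.fitLine(p[:,1:].astype(np.float32),cv2.DIST_HUBER,0,.001,.001).ravel(); print(n,sg,len(p),"down angle",np.round(-np.arctan(sg*l[1]/l[0]),3),p.min(0).round(3),p.max(0).round(3))
    s=nn&(abs(Z-.152)<.004)&(abs(H[...,0].astype(int)-112)<14); print(s.sum(), circ(W[s]) if s.sum()>4 else "",np.median(Z[s]))
go(.5365,-.0625,.05,0)
E
```

```text
top 1 119 down angle 0.867 [0.527 0.055 0.036] [0.543 0.111 0.109]
top -1 13 down angle 1.06 [ 0.532 -0.026  0.101] [ 0.547 -0.02   0.109]
129 (array([0.5382, 0.0175]), 0.0159, 129) 0.1525897307359405
side 1 13 down angle 0.917 [0.527 0.054 0.046] [0.544 0.1   0.111]
side -1 142 down angle -0.03 [ 0.531 -0.107  0.104] [ 0.548 -0.018  0.113]
75 (array([0.5387, 0.0154]), 0.0164, 75) 0.15389074978335004
t 14.35 tcp [ 0.5361 -0.0612  0.2204] F [-0.6  0.3 -0.1] w 0.001 ff 0.0
M [[-0.004, 1.0, -0.001], [1.0, 0.004, 0.0], [0.0, -0.001, -1.0]] q [-0.43  0.09  0.53  1.75 -0.05  1.32  0.11]
shift cm [-0.13  0.06 17.04]
turn 0.004
```

The +y arm is at 0.87, against its stop. The other is still up at about -0.03 to -0.1, and the coupling is home. Now the -y arm.

jog_arm(deltas=[{"travel": [-0.1, 0, 2], "turn": 0, "hand": 0}, {"travel": [0, 0, 2], "turn": 0, "hand": 0}, {"travel": [0, 0, 2], "turn": 0, "hand": 0}, {"travel": [0, 0, 2], "turn": 0, "hand": 0}, {"travel": [0, 0, 1.5], "turn": 0, "hand": 0}, {"travel": [0, 0, 1], "turn": 0, "hand": 0}, {"travel": [0, 0, 1], "turn": 0, "hand": 0}, {"travel": [0, 0, 1], "turn": 0, "hand": 0}, {"travel": [0, 0, 1], "turn": 0, "hand": 0}, {"travel": [0, 0, 1], "turn": 0, "hand": 0}, {"travel": [0, 0, 1], "turn": 0, "hand": 0}, {"travel": [0, 0, 0.5], "turn": 0, "hand": 0}, {"travel": [0, 0, 0.3], "turn": 0, "hand": 0}, {"travel": [0, 0, 0.3], "turn": 0, "hand": 0}, {"travel": [0, 0, 0], "turn": 0, "hand": 0}])

```text
time_s: 15.85
ee_pos: [0.5368, -0.0626, 0.0551]
eef_rot: [2.216, 2.226, -0.0]
force: [-0.1, -1.6, 3.6]
gripper_width: 0.006
finger_force: 1.9
```

jog_arm(deltas=[{"travel": [0, 0, 0.3], "turn": 0, "hand": 0}, {"travel": [0, 0, 0.3], "turn": 0, "hand": 0}, {"travel": [0, 0, 0.2], "turn": 0, "hand": 0}, {"travel": [0, 0, 0], "turn": 0, "hand": 0}])

```text
time_s: 16.25
ee_pos: [0.5364, -0.0622, 0.0466]
eef_rot: [-2.216, -2.227, 0.001]
force: [0.2, -1.7, 2.2]
gripper_width: 0.004
finger_force: 1.3
```

jog_arm(deltas=[{"travel": [0, 0, -2], "turn": 0, "hand": 0}, {"travel": [0, 0, -3], "turn": 0, "hand": 0}, {"travel": [0, 0, -3.5], "turn": 0, "hand": 0}, {"travel": [0, 0, -3.5], "turn": 0, "hand": 0}, {"travel": [0, 0, -3.5], "turn": 0, "hand": 0}, {"travel": [0, 0, -3], "turn": 0, "hand": 0}, {"travel": [-2, 0, 0], "turn": 0, "hand": 0}, {"travel": [-3, 0, 0], "turn": 0, "hand": 0}, {"travel": [-2, 0, 0], "turn": 0, "hand": 0}, {"travel": [0, 0, 0], "turn": 0, "hand": 0}])

```text
time_s: 17.25
ee_pos: [0.5361, -0.1353, 0.2317]
eef_rot: [-2.221, -2.222, 0.002]
force: [-0.9, -0.4, 0.1]
gripper_width: 0.004
finger_force: 0.0
```

```bash
python3 - <<'E'
from h import *
for n in('top','side'):
    im,d=snap(n); W=world(n,d); H=cv2.cvtColor(im,cv2.COLOR_RGB2HSV); Z=W[...,2]
    cv2.imwrite(f'pics/{n}_end.png',im[...,::-1])
    nn=(abs(W[...,0]-.536)<.03)&(abs(W[...,1]-.017)<.14)&(d>.1)&(Z<.2)
    for sg in(1,-1):
        p=W[nn&(sg*(W[...,1]-.0178)>.036)&(H[...,0]>12)&(H[...,0]<30)&(H[...,1]>130)&(Z>.02)]
        if len(p)>8:
            l=cv2.fitLine(p[:,1:].astype(np.float32),cv2.DIST_HUBER,0,.001,.001).ravel(); print(n,sg,len(p),"down angle",np.round(-np.arctan(sg*l[1]/l[0]),3))
    s=nn&(abs(Z-.152)<.004)&(abs(H[...,0].astype(int)-112)<14); print(s.sum(), circ(W[s]) if s.sum()>4 else "",np.median(Z[s]))
go(.5365,-.0625,.05,0)
E
```

```text
top 1 125 down angle 0.877
top -1 125 down angle 0.884
128 (array([0.5377, 0.0184]), 0.0157, 128) 0.1521762181456301
side 1 12 down angle 0.909
side -1 144 down angle 0.873
73 (array([0.5369, 0.016 ]), 0.0164, 73) 0.15395094711374557
t 17.35 tcp [ 0.5368 -0.1313  0.2315] F [ 0.6 -0.4  0.3] w 0.006 ff 0.0
M [[-0.005, 1.0, -0.001], [1.0, 0.005, 0.001], [0.001, -0.001, -1.0]] q [-0.36  0.11  0.6   1.7  -0.07  1.35  0.26]
shift cm [ 6.86  0.03 18.16]
turn 0.005
```

View pics/side_end.png

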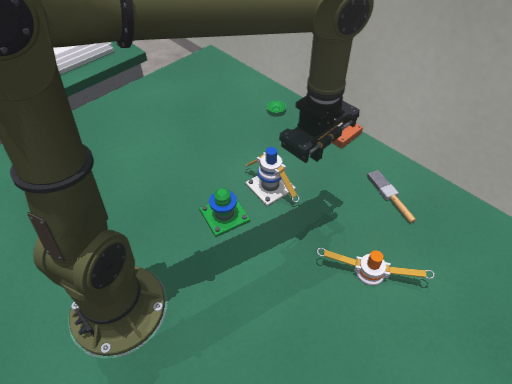

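The coupling is seated at (270,170) with both arms down, the spare is untouched at (373,265), and the robot is clear.

```bash
python3 -c "
from bench import job
print(job.finish_job())"
```

```text
the job is handed in; nothing more can be done
None
```

The blue coupling is fully home on the blue-collared adaptor with both cam arms down at their stops (measured about 0.87 rad), the orange spare is untouched, and the job is handed in at about 17 s of the 64 s allowed; the hand-in gave no verdict.

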